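Lay the cleaned vivarium kit back on its shadow tiles

ROBOT

A 6-joint arm with a two-finger parallel gripper is mounted at the origin on the work surface. World frame = base frame: x ahead of the robot, y to its left, z up, the work surface at z = 0. Lengths are in m, angles in degrees, forces in N, time in s.
With the tool pointing down it reaches from about 0.425 to 0.925 m from the base axis. Payload 12.5 kg.
Tool frame: the origin (TCP) lies midway between the tips of the shut fingers; the grasp point (between the pads) lies 19 mm behind it; z points along the fingers, y is the line along which they close (so a half turn about z gives the same grasp; the last joint's range is limited). The gripper opens to 85 mm and grips with 20 to 120 N. Pads are 22 mm wide; open, the fingers measure 114 mm over their backs; the gripper's body (76 mm by 85 mm) begins 54 mm behind the grasp point. The pads swing forward as they close: fully open they stand 13 mm farther back than shut.
Start: joints at [69.523, 28.126, 89.318, -0, 62.55, -6.05], TCP at [0.156, 0.605, 0.231] pointing down, gripper open.
Joint ranges: [-177.58, 177.58], [-47.91, 125.51], [2.72, 160], [-65.01, 245.01], [3.68, 167.84], [-153.87, 153.87]. Speed limits (degrees/s): [127.2, 127.2, 159.86, 180, 180, 180].

INTERFACE

Orientations are given as [roll, pitch, yaw] about the fixed x, y, z axes, in that order (R = Rz(yaw) Ry(pitch) Rx(roll)).
In Python, from cell import r, eyes, ticket gives the robot as it stands.
- The arm moves only by the tool send_rows, never from a script. Its arguments are lists of equal length, an entry for each row: "fingers": the opening, from 0 (shut) to 1 (fully open); "offset": the shift along the tool's x, y, z in m, a list of three; "rotation": the turn, a rotation vector about the tool's x, y, z in degrees, a list of three. In form: {"fingers": [fingers, ...], "offset": [[tx, ty, tz], ...], "rotation": [[ax, ay, az], ...]}. A call has 1 to 5 rows; each row shifts and turns the commanded pose from where the row before left it, along the tool's axes as they then stand; what a row does not reach is not made up. A row lasts 1/10 s, in which the tool goes at most 50 mm and 8.59 degrees, less where a joint would pass 70% of its speed; a pose out of reach is approached as far as the arm can. A call with a gripper value outside its range is refused whole. The fingers move at their own pace and stop on an object; "squeeze" is the grip in N (left out, the last holds). Time passes only in rows, so rows that do not move let the fingers close. It gives the time, the measured TCP pose, the force, the opening and the grip force at its end, in the units of the state.
- r.get_state(): the state, without advancing time (a new reading comes with each control period).
- eyes.capture(name): name is "side" or "top" or "wrist"; returns the picture (420x560x3 uint8, red, green, blue); there is no depth.
- eyes.camera_model(name): a dict with "fx", "fy", "cx", "cy" (pixels), "rvec" (rotation vector, rad) and "tvec" (3), from world to camera coordinates, as OpenCV has them. Camera axes: x right, y down, z forward; pixel columns grow to the right and rows downward; lengths in m; the calibration is good to about 2 mm. A picture is of the moment at which its call begins: read the wrist's pose just before it. camera_model takes no time and is no camera call; for the wrist camera it gives the pose at the moment of the call.
- ticket.finish_job(): hands the job in; it is judged then, once.
The state is a dict: "clock": time; "joint_positions": joint angles; "joint_vel": joint speeds; "joint_torque": joint torques, N m; "tool_pos": TCP position; "ee_rot": TCP orientation; "wrist_force": force on the tool from outside, world axes, zero at the start; "ft_torque": the same for the moment, N m; "width": finger opening in m; "grasp_force": force on a finger pad.
Only numpy, scipy, OpenCV 4.12 (cv2) and the standard library are available. Lean on these libraries where they do the work, as an engineer would, in place of code of your own. Each camera call takes 0.05 s, during which the arm holds its last target. There are 200 camera calls.

TASK

The vivarium kit has been cleaned: put the red scraper, the tongs, the ceramic half-log and the frosted glass dish each back on the tile that shows its own outline, lying flat and covering the outline, with the scraper's blade and the tongs' jaws pointing the way the outline shows. Set the ceramic and the glass down gently, do not drop them, and leave the two little supplement tubs standing where they are between the tiles.

Things in the scene. Friction and masses are not known exactly. Their poses are not given: they have to be found in the camera images.
- scraper: Red plastic scraper lying flat, 150 mm long: handle 20 mm wide and 16 mm high, then a thin blade 62 mm wide, 4 mm thick. Origin: underside, mid-handle (grip here, across y). x points along it to the blade (blade edge at x = +95 mm, handle end at -55 mm), z up. About 60 g.
- tongs: Aluminium tongs, locked shut and rigid, lying flat: two arms side by side, 26 mm wide over both at the origin, 14 mm high; flat jaws 32 mm wide at one end, thin pull ring behind the hinge at the other. Origin: underside, on the midline (grip here, across y). x points along it to the jaws (jaw ends at x = +95 mm, hinge end at -55 mm, ring to -62 mm), z up. About 90 g.
- half_log: Brown ceramic half-log (arched tunnel, open at both ends and below) standing on its two long edges, 100 mm long (x), 64 mm wide (y), 46 mm high; side walls 6 mm thick, upright for the lowest 18 mm. Origin: centre of the footprint, at the underside. x along the tunnel, both ends alike. About 170 g. Grip across y over the outside.
- dish: Frosted glass dish, round, straight-sided, open on top: 66 mm outside diameter, 28 mm high, wall 4 mm. Origin: centre of the underside, z up. About 90 g. Grip across the outside.
- tile_scraper: Pale grey shadow tile fixed on the ledge, 170 (x) x 90 (y) x 5 mm, printed in charcoal with the scraper's outline (handle and wide blade). Origin: tile centre, at its UNDERSIDE (top at z = 5 mm). x points along the outline towards its blade. The scraper fits with its origin at tile x = -25 mm, y = 0 and its x along the tile's x.
- tile_tongs: Pale grey shadow tile fixed on the ledge, 170 (x) x 90 (y) x 5 mm, printed in charcoal with the tongs' outline (long and narrow, round ring end, wider jaw end). Origin: tile centre, at its UNDERSIDE (top at z = 5 mm). x points to the jaws of the outline. The tongs fit with their origin at tile x = -20 mm, y = 0 and their x along the tile's x.
- tile_log: Pale grey shadow tile fixed on the ledge, 170 (x) x 90 (y) x 5 mm, printed in charcoal with the half-log's footprint (a plain rectangle 104 x 68 mm with pale bark lines). Origin: tile centre, at its UNDERSIDE (top at z = 5 mm). The half-log fits when its origin is over the tile centre and its x along the tile's x, either way round.
- tile_dish: Pale grey shadow tile fixed on the ledge, 170 (x) x 90 (y) x 5 mm, printed in charcoal with the dish's outline (a round disc of 72 mm with a thin pale ring inside). Origin: tile centre, at its UNDERSIDE (top at z = 5 mm). The dish fits when it is centred on the tile; its turn does not matter.
- tub_calcium: Bystander: small white supplement tub with a white lid, standing between the tiles on one side, 36 mm diameter, 48 mm tall. Origin: centre of the underside. To be left where it is. (A spray bottle 0.2 m tall stands to one side beyond the tiles; a low round gauge, 52 mm wide and 15 mm high, lies between the two middle tiles.)
- tub_vitamin: Bystander: small cream supplement tub with a green lid, standing between the tiles on the other side, 36 mm diameter, 48 mm tall. Origin: centre of the underside. To be left where it is.
Mind the look-alikes: they are no part of the job. What is shaped like the dish but orange is not meant. What is shaped like the tile_tongs but purple is not meant.

How it is judged (in metres and radians):
At the end, for the whole second after the job is handed in: Each of the four rests flat on the tile with its own outline, within 12 mm along and across, 4 mm in height, 0.12 rad of tilt; scraper, tongs and half-log turned within 0.21 rad of the outline, blade and jaws at the end shown; all released and at rest (x of scraper in the frame of tile_scraper between -0.037 and -0.013 m and y of scraper in the frame of tile_scraper between -0.012 and 0.012 m and z of scraper in the frame of tile_scraper between 0.002 and 0.009 m and angle between each of scraper, tongs, half_log, dish's own z axis and vertical below 0.12 rad and angle between the x axis of scraper and the x axis of tile_scraper, either way round below 0.21 rad and x of tile_scraper in the frame of scraper above 0.004 m and linear speed of each of scraper, tongs, half_log, dish below 0.02 m/s and angular speed of each of scraper, tongs, half_log, dish below 0.2 rad/s and x of tongs in the frame of tile_tongs between -0.032 and -0.008 m and y of tongs in the frame of tile_tongs between -0.012 and 0.012 m and z of tongs in the frame of tile_tongs between 0.002 and 0.009 m and angle between the x axis of tongs and the x axis of tile_tongs, either way round below 0.21 rad and x of tile_tongs in the frame of tongs above 0.004 m and x of half_log in the frame of tile_log between -0.012 and 0.012 m and y of half_log in the frame of tile_log between -0.012 and 0.012 m and z of half_log in the frame of tile_log between 0.002 and 0.009 m and angle between the x axis of half_log and the x axis of tile_log, either way round below 0.21 rad and x of dish in the frame of tile_dish between -0.012 and 0.012 m and y of dish in the frame of tile_dish between -0.012 and 0.012 m and z of dish in the frame of tile_dish between 0.002 and 0.009 m); the robot touches nothing.
It fails at once if the half-log is dropped or slammed down (moving faster than 0.45 m/s within 2 cm of the ledge) (height (world z) of half_log below 0.02 m and linear speed of half_log above 0.45 m/s).
It fails at once if the dish is dropped or slammed down (moving faster than 0.45 m/s within 2 cm of the ledge) (height (world z) of dish below 0.02 m and linear speed of dish above 0.45 m/s).
It fails at once if the tub calcium is pushed more than 3 cm or tipped over (distance of tub_calcium from where it was at the start of the episode above 0.03 m or angle between tub_calcium's own z axis and vertical above 0.35 rad).
It fails at once if the tub vitamin is pushed more than 3 cm or tipped over (distance of tub_vitamin from where it was at the start of the episode above 0.03 m or angle between tub_vitamin's own z axis and vertical above 0.35 rad).
It also fails if it takes over 112 s, if anything falls off the work surface, if the arm or the gripper's body presses on something with over 40 N, if the wrist force passes 120 N, or if a joint passes its speed limit or range.

## Working session

There is one attempt and no reset: what is moved stays moved. The work goes in short steps, Python scripts to look and compute and a tool call to move; the robot and the scene stay as the last step left them, time stands still between calls to the robot, and variables do not carry over. Pictures are saved under pics/ and viewed, at most 14 in all, crops included, and the job is handed in when it is done.

Besides the shell and the picture viewer there is one more tool, called after "Call:" as name(argument=value, ...), one argument or row to a line, values as JSON. send_rows: Moves the arm, as the interface text tells. Its arguments: {"type":"object","properties":{"fingers":{"type":"array","items":{"type":"number"}},"offset":{"type":"array","items":{"type":"array","items":{"type":"number"}}},"rotation":{"type":"array","items":{"type":"array","items":{"type":"number"}}},"squeeze":{"type":"number"}},"required":["fingers","offset","rotation"]}

```bash
mkdir -p pics; ls
python3 - <<'E'
from cell import r,eyes,ticket
import cv2
s=r.get_state();print(s)
for n in("top","side"):
    im=eyes.capture(n);cv2.imwrite(f"pics/{n}0.png",cv2.resize(im[:,:,::-1],(800,600),interpolation=cv2.INTER_CUBIC));print(eyes.camera_model(n))
E
```

```text
pics
{'clock': 0.0, 'joint_positions': array([ 6.95241373e+01,  2.81650962e+01,  8.93513995e+01, -6.62155527e-04,
        6.25490061e+01, -6.05153643e+00]), 'joint_vel': array([-0.00224231,  0.09230314, -0.10351296, -0.03184567, -0.14642422,
       -0.07981704]), 'joint_torque': array([ 1.96037261e-03, -6.18464255e+01, -2.61596006e+01, -4.51251196e-05,
        4.09587854e-03,  6.89214531e-06]), 'tool_pos': array([0.15559784, 0.6050794 , 0.23070979]), 'ee_rot': array([-1.79934801e+02, -6.32141418e-03,  1.65575976e+02]), 'wrist_force': array([0.52720063, 0.48253019, 0.43760868]), 'ft_torque': array([-0.02174851, -0.00543564, -0.07096022]), 'grasp_force': 0.0, 'width': 0.08559653979019936}
{'fx': 410.34604997001844, 'fy': 410.34604997001844, 'cx': 283.8470299579509, 'cy': 214.76560096066254, 'rvec': array([ 2.19059429, -2.19379494,  0.08264671]), 'tvec': array([-0.16383441,  0.45688849,  1.10335776])}
{'fx': 386.95488604557113, 'fy': 386.95488604557113, 'cx': 281.51850554910703, 'cy': 212.97772608011294, 'rvec': array([ 2.27026011, -0.98452715,  0.33612038]), 'tvec': array([-0.45117838,  0.21052526,  1.03327487])}
```

View pics/top0.png

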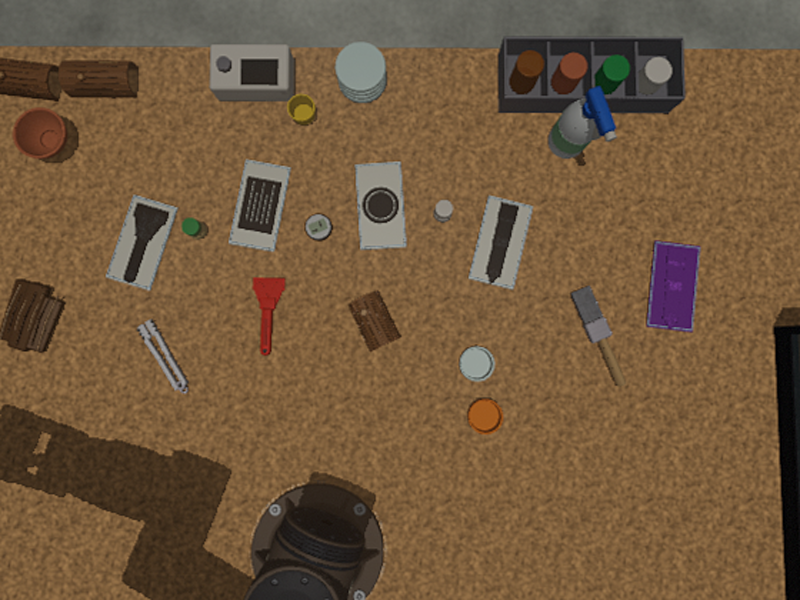

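View pics/side0.png

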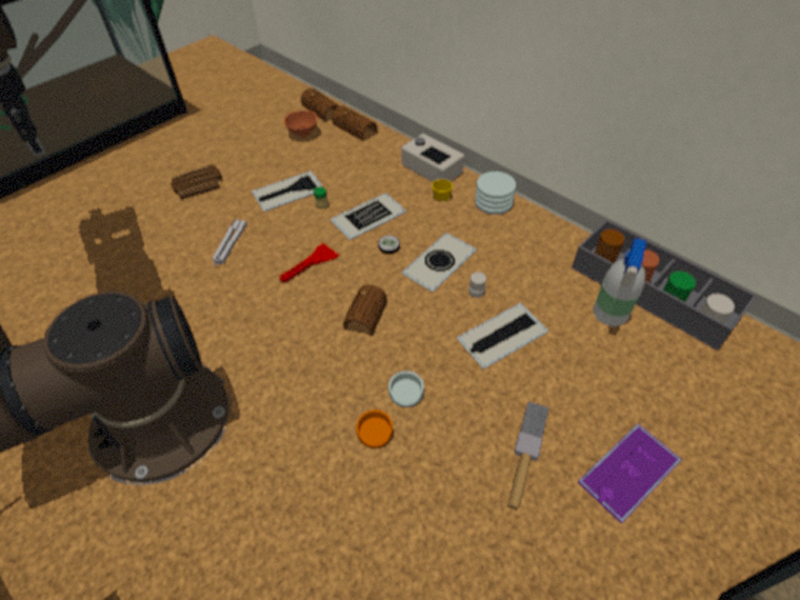

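The top view shows the tiles from left to right at about y=200-245: scraper (142,242), log (260,205), dish (380,205) and tongs (500,242). The objects are the tongs (162,356), scraper (267,318), log (375,320) and dish (477,363). I'll enlarge this area.

```bash
cat > h.py <<'E'
import cv2,numpy as np
from scipy.spatial.transform import Rotation as R
from cell import r,eyes,ticket
def ray(name_or_model,uv,z):
    m=eyes.camera_model(name_or_model) if isinstance(name_or_model,str) else name_or_model
    Rm=R.from_rotvec(m['rvec']).as_matrix();uv=np.atleast_2d(np.array(uv,float))
    d=np.c_[(uv[:,0]-m['cx'])/m['fx'],(uv[:,1]-m['cy'])/m['fy'],np.ones(len(uv))]@Rm
    c=-Rm.T@m['tvec'];z=np.broadcast_to(z,len(uv))
    return c+d*((z-c[2])/d[:,2])[:,None]
def to_tool(p,yaw=None):
    "tool-frame offset from the measured TCP to world p, and yaw turn about tool z to reach world tool yaw"
    s=r.get_state();M=R.from_euler('xyz',s['ee_rot'],degrees=True)
    o=M.inv().apply(np.array(p)-s['tool_pos']);print('t',s['clock'],'tcp',s['tool_pos'].round(4),s['ee_rot'].round(2),'offset',o.round(4))
    if yaw is not None:
        print('tilt fix/turn',(M.inv()*R.from_euler('xyz',[180,0,yaw],degrees=True)).as_rotvec(degrees=True).round(2))
E
python3 - <<'E'
import cv2
im=cv2.imread('pics/top0.png');im=im[150:400,100:550]
cv2.imwrite('pics/topc.png',cv2.resize(im,(796,442),interpolation=cv2.INTER_CUBIC))
E
```

```text
(no output)
```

View pics/topc.png

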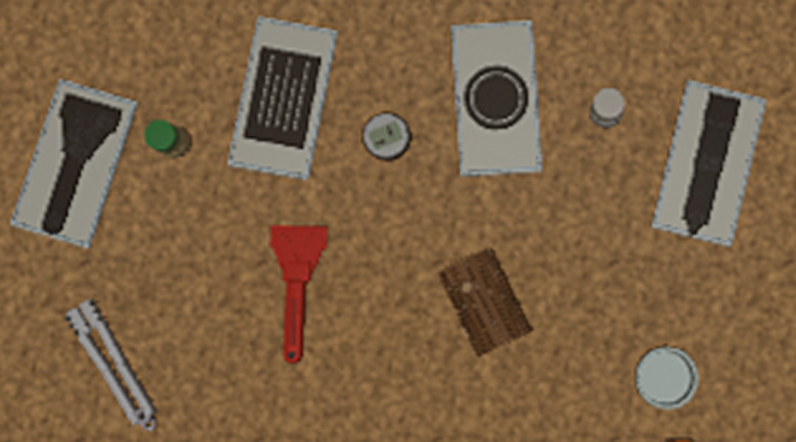

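The crop shows the tongs' jaws at upper-left (79,311) and the ring at (151,427). The scraper's blade is at the top (299,227). The tongs tile has its jaw end at the top (725,95), and the log is centred at about (486,301).

Run:
```python
from h import *
f=lambda P:[((100+u/1.7689)*.7-.15,(150+v/1.768)*.7-.15) for u,v in P]
tiles=dict(scraper=[(62,81),(135,101),(89,246),(12,225)],log=[(257,16),(337,33),(306,179),(228,163)],dish=[(451,24),(530,20),(541,171),(462,175)],tongs=[(688,81),(766,99),(731,244),(653,228)])
for k,v in tiles.items():
    p=ray('top',f(v),.005);d=(p[0]+p[1]-p[2]-p[3])/2
    print(k,p.mean(0).round(4),'len',np.hypot(*d[:2]).round(4),'yaw',np.degrees(np.arctan2(d[1],d[0])).round(1))
def obj(k,a,b,za,zb,frac):
    p=ray('top',f([a,b]),[za,zb]);d=p[0]-p[1];print(k,(p[1]+frac*d).round(4),np.hypot(*d[:2]).round(4),np.degrees(np.arctan2(d[1],d[0])).round(1))
obj('scraper',(299,227),(292,361),.004,.014,55/150)
obj('tongs',(79,311),(151,427),.01,.007,62/157)
obj('log',(466,260),(505.5,342),.03,.03,.5)
print('dish',ray('top',f([(667,377)]),.028))
print('tubs',ray('top',f([(160,135),(609,101)]),.048), 'gauge',ray('top',f([(386,135)]),.015),'orange',ray('top',[(484*.7,415*.7)],.028),'spray',ray('top',[(565*.7,150*.7)],.05))
m=eyes.camera_model('wrist');s=r.get_state()
Rm=R.from_rotvec(m['rvec']).as_matrix();c=-Rm.T@m['tvec']
M=R.from_euler('xyz',s['ee_rot'],degrees=True)
print('cam in tool',M.inv().apply(c-s['tool_pos']),'axes in tool',(M.as_matrix().T@Rm.T).round(2),m['fx'])
```

```text
scraper [0.5837 0.3449 0.005 ] len 0.1666 yaw -16.7
log [0.6565 0.1196 0.005 ] len 0.1663 yaw -10.6
dish [ 0.6569 -0.1156  0.005 ] len 0.1693 yaw 4.2
tongs [ 0.5839 -0.3505  0.005 ] len 0.1672 yaw -14.0
scraper [0.4208 0.1014 0.0103] 0.1458 -1.3
tongs [0.3461 0.2856 0.0082] 0.1477 32.4
log [ 0.4309 -0.1058  0.03  ] 0.097 25.7
dish [[ 0.3498518  -0.29827222  0.028     ]]
tubs [[ 0.60575865  0.23701654  0.048     ]
 [ 0.64231781 -0.23692361  0.048     ]] gauge [[0.61257621 0.00371093 0.015     ]] orange [[ 0.25313191 -0.31068243  0.028     ]] spray [[ 0.75091815 -0.46604372  0.05      ]]
cam in tool [ 6.69828709e-02 -1.02003130e-04 -1.41645247e-01] axes in tool [[ 0.   -0.96 -0.27]
 [ 1.    0.    0.  ]
 [-0.   -0.27  0.96]] 317.339680394827
```

```bash
cat >> h.py <<'E'
def plan(p,yaw,step=.046,rot=7.5,start=None):
    "print rows (tool-frame shift, turn) to world p with tool down at yaw; start=(pos,yaw) chains legs"
    s=r.get_state()
    if start is None: P=s['tool_pos'];M=R.from_euler('xyz',s['ee_rot'],degrees=True);print('t',s['clock'].__round__(2),'tcp',P.round(4),s['ee_rot'].round(1))
    else: P=np.array(start[0]);M=R.from_euler('xyz',[180,0,start[1]],degrees=True)
    p=np.array(p);T=R.from_euler('xyz',[180,0,yaw],degrees=True)
    w=(M.inv()*T).as_rotvec(degrees=True)
    n=int(max(1,np.ceil(np.linalg.norm(p-P)/step),np.ceil(np.linalg.norm(w)/rot)))
    for i in range(0,n,5):
        o=[];a=[]
        for k in range(i,min(i+5,n)):
            d=M.inv().apply((p-P)/(n-k)).round(3);v=((M.inv()*T).as_rotvec(degrees=True)/(n-k)).round(1)
            o.append((d+0).tolist());a.append((v+0).tolist());P=P+M.apply(d);M=M*R.from_rotvec(v,degrees=True)
        print('O',o);print('A',a)
E
python3 -c "
from h import *
plan([.42,.10,.12],178.7)"
```

```text
t 0.1 tcp [0.1556 0.6051 0.2308] [-179.9   -0.   165.6]
O [[-0.029, -0.033, 0.009], [-0.029, -0.033, 0.009], [-0.028, -0.034, 0.008], [-0.028, -0.034, 0.009], [-0.027, -0.034, 0.008]]
A [[0.0, 0.0, -1.0], [0.0, 0.0, -1.0], [0.0, 0.0, -1.0], [0.0, 0.0, -1.0], [0.0, 0.0, -1.0]]
O [[-0.026, -0.035, 0.009], [-0.026, -0.035, 0.008], [-0.025, -0.036, 0.009], [-0.025, -0.036, 0.008], [-0.024, -0.037, 0.009]]
A [[0.0, 0.0, -1.0], [0.0, 0.0, -1.0], [0.0, 0.0, -1.0], [0.0, 0.0, -1.0], [0.0, 0.0, -1.0]]
O [[-0.023, -0.037, 0.008], [-0.023, -0.038, 0.009], [-0.022, -0.038, 0.008]]
A [[0.0, 0.0, -1.0], [0.0, 0.0, -1.1], [-0.1, 0.0, -1.0]]
```

Call:
send_rows(
  fingers=[1,1,1,1,1],
  offset=[
    [-0.029,-0.033,0.009],
    [-0.029,-0.033,0.009],
    [-0.028,-0.034,0.008],
    [-0.028,-0.034,0.009],
    [-0.027,-0.034,0.008],
  ],
  rotation=[
    [0,0,-1],
    [0,0,-1],
    [0,0,-1],
    [0,0,-1],
    [0,0,-1],
  ],
  squeeze=40,
)

```text
clock: 0.6
tool_pos: [0.2576, 0.4092, 0.1878]
ee_rot: [-180.0, -0.0, 170.6]
wrist_force: [0.1, 0.3, -0.0]
width: 0.0853
grasp_force: 0.0
```

Call:
send_rows(
  fingers=[1,1,1,1,1],
  offset=[
    [-0.026,-0.035,0.009],
    [-0.026,-0.035,0.008],
    [-0.025,-0.036,0.009],
    [-0.025,-0.036,0.008],
    [-0.024,-0.037,0.009],
  ],
  rotation=[
    [0,0,-1],
    [0,0,-1],
    [0,0,-1],
    [0,0,-1],
    [0,0,-1],
  ],
)

```text
clock: 1.1
tool_pos: [0.3597, 0.2155, 0.1451]
ee_rot: [180.0, 0.0, 175.6]
wrist_force: [0.6, -0.1, 0.2]
width: 0.0856
grasp_force: 0.0
```

Call:
send_rows(
  fingers=[1,1,1,1,1],
  offset=[
    [-0.023,-0.037,0.008],
    [-0.023,-0.038,0.009],
    [-0.022,-0.038,0.008],
    [0,0,0],
    [0,0,0],
  ],
  rotation=[
    [0,0,-1],
    [0,0,-1.1],
    [0,0,-1],
    [0,0,0],
    [0,0,0],
  ],
)

```text
clock: 1.6
tool_pos: [0.4203, 0.0994, 0.12]
ee_rot: [180.0, -0.1, 178.5]
wrist_force: [0.4, 0.6, 0.6]
width: 0.0851
grasp_force: 0.0
```

```bash
cat >> h.py <<'E'
def look(n):
    import pickle
    s=r.get_state();m=eyes.camera_model('wrist');im=eyes.capture('wrist')
    pickle.dump(m,open(f'pics/{n}.pkl','wb'));print(s['clock'],s['tool_pos'].round(4),s['ee_rot'].round(2),s['wrist_force'].round(1))
    cv2.imwrite(f'pics/{n}.png',cv2.resize(im[:,:,::-1],(784,588),interpolation=cv2.INTER_CUBIC))
def wp(n,uv,z):
    import pickle
    return ray(pickle.load(open(f'pics/{n}.pkl','rb')),(np.atleast_2d(uv)+.5)/1.4-.5,z)
def pose(n,a,b,za,zb,frac):
    p=wp(n,[a,b],[za,zb]);d=p[0]-p[1];print(n,(p[1]+frac*d).round(4),'len',np.hypot(*d[:2]).round(4),'yaw',np.degrees(np.arctan2(d[1],d[0])).round(1))
E
python3 -c "
from h import *
look('w1')"
```

```text
1.6 [0.4203 0.0994 0.12  ] [ 1.8000e+02 -6.0000e-02  1.7852e+02] [0.4 0.6 0.6]
```

View pics/w1.png

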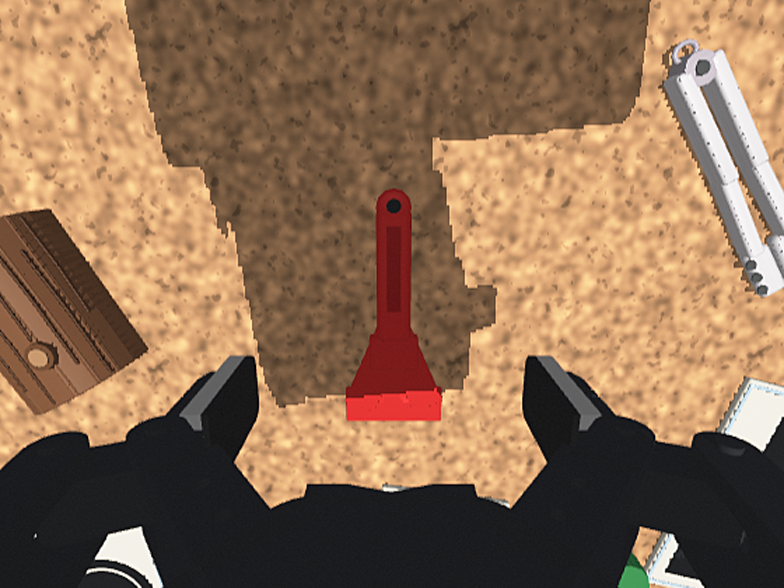

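The wrist view shows the scraper square to the tool: handle end (394,190), blade edge (394,420). The log and the tongs' ring (687,42) are also in view.

```bash
python3 -c "
from h import *
pose('w1',(394,420),(394,189),.003,.012,55/150)
plan([.421,.101,.004],178.6)"
```

```text
w1 [0.4207 0.1017 0.0087] len 0.149 yaw -1.3
t 1.65 tcp [0.42   0.1003 0.1202] [180.   -0.  178.6]
O [[0.0, 0.0, 0.039], [-0.001, 0.0, 0.039], [0.0, 0.001, 0.038]]
A [[0.0, 0.0, 0.0], [0.0, 0.0, 0.0], [0.0, 0.0, 0.0]]
```

Call:
send_rows(
  fingers=[0.7,0.7,0.7,0.7,0.7],
  offset=[
    [0,0,0.039],
    [-0.001,0.001,0.039],
    [0,0,0.028],
    [0,0,0.01],
    [0,0,0],
  ],
  rotation=[
    [0,0,0],
    [0,0,0],
    [0,0,0],
    [0,0,0],
    [0,0,0],
  ],
)

```text
clock: 2.15
tool_pos: [0.4206, 0.102, 0.0037]
ee_rot: [-180.0, -0.1, 178.8]
wrist_force: [0.2, 1.1, 0.2]
width: 0.0597
grasp_force: 0.0
```

Call:
send_rows(
  fingers=[0,0,0,0,0],
  offset=[
    [0,0,0],
    [0,0,0],
    [0,0,0],
    [0,0,0],
    [0,0,0],
  ],
  rotation=[
    [0,0,0],
    [0,0,0],
    [0,0,0],
    [0,0,0],
    [0,0,0],
  ],
)

```text
clock: 2.65
tool_pos: [0.4218, 0.1013, 0.0056]
ee_rot: [180.0, 0.1, 178.7]
wrist_force: [-0.8, 1.4, 10.7]
width: 0.0187
grasp_force: 39.1
```

```bash
python3 -c "
from h import *
plan([.421,.101,.09],178.6)
plan([.56,.352,.09],163.3,start=([.421,.101,.09],178.6))"
```

```text
t 2.65 tcp [0.4218 0.1013 0.0056] [1.800e+02 1.000e-01 1.787e+02]
O [[0.0, 0.0, -0.042], [0.001, 0.0, -0.042]]
A [[0.0, 0.1, 0.0], [0.0, 0.0, 0.1]]
O [[-0.019, 0.036, 0.0], [-0.018, 0.037, 0.0], [-0.016, 0.038, 0.0], [-0.015, 0.038, 0.0], [-0.013, 0.039, 0.0]]
A [[0.0, 0.0, 2.2], [0.0, 0.0, 2.2], [0.0, 0.0, 2.2], [0.0, 0.0, 2.2], [0.0, 0.0, 2.2]]
O [[-0.011, 0.039, 0.0], [-0.01, 0.04, 0.0]]
A [[0.0, 0.0, 2.1], [0.0, 0.0, 2.2]]
```

Call:
send_rows(
  fingers=[0,0,0,0],
  offset=[
    [0,0,-0.03],
    [0,0,-0.036],
    [0,0,-0.03],
    [0,0,0],
  ],
  rotation=[
    [0,0,0],
    [0,0,0],
    [0,0,0],
    [0,0,0],
  ],
)

```text
clock: 3.05
tool_pos: [0.4227, 0.1013, 0.104]
ee_rot: [180.0, 0.4, 178.7]
wrist_force: [-0.0, -0.0, -1.3]
width: 0.0187
grasp_force: 40.1
```

Call:
send_rows(
  fingers=[0,0,0,0,0],
  offset=[
    [-0.019,0.036,0.0],
    [-0.018,0.037,0.0],
    [-0.016,0.038,0.0],
    [-0.015,0.038,0.0],
    [-0.013,0.039,0.0],
  ],
  rotation=[
    [0.0,0.0,2.2],
    [0.0,0.0,2.2],
    [0.0,0.0,2.2],
    [0.0,0.0,2.2],
    [0.0,0.0,2.2],
  ],
)

```text
clock: 3.55
tool_pos: [0.5212, 0.2819, 0.1]
ee_rot: [-180.0, -0.0, 167.6]
wrist_force: [0.3, -1.5, -0.7]
width: 0.0186
grasp_force: 40.1
```

Call:
send_rows(
  fingers=[0,0,0,0],
  offset=[
    [-0.011,0.039,0],
    [-0.01,0.04,0],
    [0,0,0],
    [0,0,0],
  ],
  rotation=[
    [0,0,2.1],
    [0,0,2.2],
    [0,0,0],
    [0,0,0],
  ],
)

```text
clock: 3.95
tool_pos: [0.5589, 0.3527, 0.0992]
ee_rot: [-179.9, -0.1, 163.5]
wrist_force: [-0.5, -1.0, -0.4]
width: 0.0187
grasp_force: 40.1
```

```bash
python3 -c "
from h import *
look('w2');plan([.56,.352,.011],163.3)"
```

```text
3.95 [0.5589 0.3527 0.0992] [-1.7995e+02 -6.0000e-02  1.6345e+02] [-0.5 -1.  -0.4]
t 4.0 tcp [0.5588 0.3519 0.0995] [-1.799e+02 -1.000e-01  1.634e+02]
O [[-0.001, 0.0, 0.044], [0.0, 0.0, 0.045]]
A [[0.0, 0.0, 0.1], [-0.1, -0.1, 0.0]]
```

View pics/w2.png

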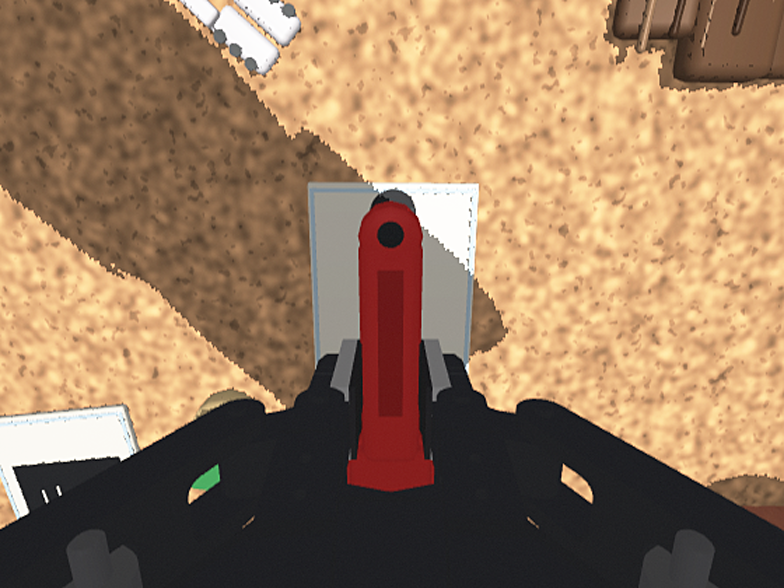

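The tile's near edge runs (309,184)–(479,184) with the held scraper centred over it at handle end (391,203). I'll check that numerically.

```bash
python3 -c "
from h import *
p=wp('w2',[(309,184),(479,184)],.005);d=p[0]-p[1];e=np.array([-d[1],d[0],0]);e/=np.linalg.norm(e)
if e[0]<0:e=-e
print(p,np.linalg.norm(d),np.degrees(np.arctan2(e[1],e[0])),'centre',p.mean(0)+.085*e,'scraper target',p.mean(0)+.060*e)
print('handle end',wp('w2',[(391,203)],.11))"
```

```text
[[0.49186063 0.32870502 0.005     ]
 [0.51691604 0.41308649 0.005     ]] 0.08802276103217607 -16.537750196954246 centre [0.58587209 0.34670075 0.005     ] scraper target [0.56190628 0.35381693 0.005     ]
handle end [[0.50508735 0.36891616 0.11      ]]
```

Call:
send_rows(
  fingers=[0,0,0,0,0],
  offset=[
    [-0.002,0.001,0.035],
    [0,0,0.035],
    [0,0,0.013],
    [0,0,0.005],
    [0,0,0],
  ],
  rotation=[
    [0,0,0],
    [0,0,0],
    [0,0,0],
    [0,0,0],
    [0,0,0],
  ],
)

```text
clock: 4.5
tool_pos: [0.562, 0.3525, 0.0127]
ee_rot: [180.0, 0.0, 163.3]
wrist_force: [0.4, -0.3, -0.2]
width: 0.0186
grasp_force: 40.1
```

Call:
send_rows(
  fingers=[0.6,0.6,0.6,0.6],
  offset=[
    [0,0,0],
    [0,0,0],
    [0,0,0],
    [0,0,0],
  ],
  rotation=[
    [0,0,0],
    [0,0,0],
    [0,0,0],
    [0,0,0],
  ],
)

```text
clock: 4.9
tool_pos: [0.562, 0.353, 0.013]
ee_rot: [180.0, 0.0, 163.4]
wrist_force: [-0.3, -0.7, -0.7]
width: 0.051
grasp_force: 0.0
```

Call:
send_rows(
  fingers=[1,1,1,1],
  offset=[
    [0,0,-0.03],
    [0,0,-0.04],
    [0,0,-0.04],
    [0,0,0],
  ],
  rotation=[
    [0,0,0],
    [0,0,0],
    [0,0,0],
    [0,0,0],
  ],
)

```text
clock: 5.3
tool_pos: [0.5637, 0.354, 0.1282]
ee_rot: [179.6, 0.4, 163.4]
wrist_force: [1.4, -0.7, -0.2]
width: 0.0854
grasp_force: 0.0
```

```bash
python3 -c "
from h import *
plan([.345,.286,.12],212.4)"
```

```text
t 5.3 tcp [0.5637 0.354  0.1282] [179.6   0.4 163.4]
O [[0.027, -0.018, 0.001], [0.029, -0.015, 0.001], [0.031, -0.011, 0.001], [0.032, -0.007, 0.001], [0.033, -0.003, 0.001]]
A [[0.0, 0.1, -7.0], [0.0, 0.1, -7.0], [0.0, 0.1, -7.0], [0.0, 0.1, -7.0], [0.1, 0.1, -7.0]]
O [[0.033, 0.0, 0.001], [0.032, 0.004, 0.001]]
A [[0.1, 0.0, -7.0], [0.0, 0.0, -7.0]]
```

Call:
send_rows(
  fingers=[1,1,1,1,1],
  offset=[
    [0.027,-0.018,0],
    [0.029,-0.015,0],
    [0.03,-0.011,0],
    [0.031,-0.007,0],
    [0.032,-0.003,0],
  ],
  rotation=[
    [0,0,-7],
    [0,0,-7],
    [0,0,-7],
    [0,0,-7],
    [0,0,-7],
  ],
)

```text
clock: 5.8
tool_pos: [0.4067, 0.3047, 0.1221]
ee_rot: [180.0, 0.0, -161.3]
wrist_force: [0.7, 0.4, 0.4]
width: 0.0852
grasp_force: 0.0
```

Call:
send_rows(
  fingers=[1,1,1,1],
  offset=[
    [0.033,0,0],
    [0.032,0.004,0],
    [0,0,0],
    [0,0,0],
  ],
  rotation=[
    [0,0,-7],
    [0,0,-7],
    [0,0,0],
    [0,0,0],
  ],
)

```text
clock: 6.2
tool_pos: [0.3463, 0.2849, 0.1226]
ee_rot: [180.0, 0.1, -147.7]
wrist_force: [0.0, 1.2, 0.9]
width: 0.0853
grasp_force: 0.0
```

```bash
python3 -c "
from h import *
look('w3')"
```

```text
6.2 [0.3463 0.2849 0.1226] [ 1.8000e+02  6.0000e-02 -1.4768e+02] [0.  1.2 0.9]
```

View pics/w3.png

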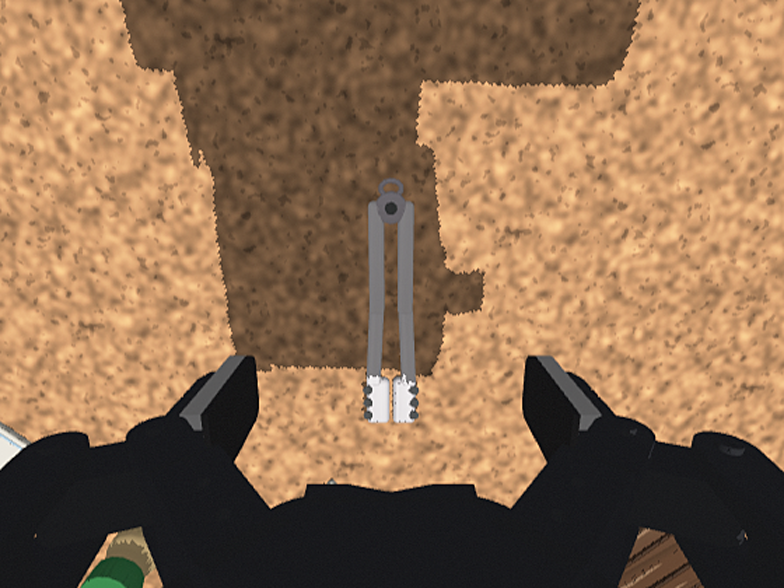

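The tongs lie square to the tool: ring end (391,178), jaw ends (391,423).

```bash
python3 -c "
from h import *
pose('w3',(391,423),(391,179),.008,.006,62/157)
plan([.346,.2855,.004],212.4)
plan([.5645,-.3457,.11],166,start=([.346,.2855,.11],212.4))"
```

```text
w3 [0.3478 0.2864 0.0068] len 0.1549 yaw 32.4
t 6.25 tcp [0.3469 0.2851 0.1225] [ 1.800e+02  1.000e-01 -1.477e+02]
O [[0.0, 0.0, 0.039], [0.0, 0.0, 0.04], [0.001, 0.001, 0.039]]
A [[0.0, 0.0, 0.0], [0.0, 0.0, -0.1], [0.0, 0.1, 0.0]]
O [[0.01, -0.043, 0.0], [0.008, -0.044, 0.0], [0.006, -0.044, 0.0], [0.003, -0.044, 0.0], [0.001, -0.045, 0.0]]
A [[0.0, 0.0, 3.1], [0.0, 0.0, 3.1], [0.0, 0.0, 3.1], [0.0, 0.0, 3.1], [0.0, 0.0, 3.1]]
O [[-0.002, -0.045, 0.0], [-0.004, -0.044, 0.0], [-0.007, -0.044, 0.0], [-0.009, -0.044, 0.0], [-0.011, -0.043, 0.0]]
A [[0.0, 0.0, 3.1], [0.0, 0.0, 3.1], [0.0, 0.0, 3.1], [0.0, 0.0, 3.1], [0.0, 0.0, 3.1]]
O [[-0.014, -0.042, 0.0], [-0.016, -0.042, 0.0], [-0.018, -0.041, 0.0], [-0.02, -0.04, 0.0], [-0.022, -0.038, 0.0]]
A [[0.0, 0.0, 3.1], [0.0, 0.0, 3.1], [0.0, 0.0, 3.1], [0.0, 0.0, 3.1], [0.0, 0.0, 3.0]]
```

Call:
send_rows(
  fingers=[0.7,0.7,0.7,0.7,0.7],
  offset=[
    [0,0.001,0.039],
    [0,0,0.04],
    [0,0,0.028],
    [0,0,0.01],
    [0,0,0],
  ],
  rotation=[
    [0,0,0],
    [0,0,0],
    [0,0,0],
    [0,0,0],
    [0,0,0],
  ],
)

```text
clock: 6.75
tool_pos: [0.3458, 0.2855, 0.0042]
ee_rot: [180.0, -0.1, -147.7]
wrist_force: [-0.7, 0.6, -0.1]
width: 0.0595
grasp_force: 0.0
```

Call:
send_rows(
  fingers=[0,0,0,0,0],
  offset=[
    [0,0,0],
    [0,0,0],
    [0,0,0],
    [0,0,0],
    [0,0,0],
  ],
  rotation=[
    [0,0,0],
    [0,0,0],
    [0,0,0],
    [0,0,0],
    [0,0,0],
  ],
)

```text
clock: 7.25
tool_pos: [0.3462, 0.2859, 0.0067]
ee_rot: [180.0, 0.2, -147.6]
wrist_force: [-1.1, 0.4, 7.0]
width: 0.0247
grasp_force: 39.1
```

Call:
send_rows(
  fingers=[0,0,0,0],
  offset=[
    [0,0,-0.03],
    [0,0,-0.04],
    [0,0,-0.04],
    [0,0,0],
  ],
  rotation=[
    [0,0,0],
    [0,0,0],
    [0,0,0],
    [0,0,0],
  ],
)

```text
clock: 7.65
tool_pos: [0.347, 0.2865, 0.1201]
ee_rot: [-180.0, 0.5, -147.6]
wrist_force: [-0.6, 0.7, -2.2]
width: 0.0246
grasp_force: 40.2
```

```bash
python3 -c "
from h import *
plan([.50,0,.12],189)
plan([.5645,-.3457,.11],166,start=([.5,0,.12],189))"
```

```text
t 7.65 tcp [0.347  0.2865 0.1201] [-180.     0.5 -147.6]
O [[0.003, -0.04, 0.0], [0.001, -0.041, 0.0], [-0.001, -0.041, 0.0], [-0.003, -0.04, 0.0], [-0.005, -0.04, 0.0]]
A [[0.0, 0.1, 2.9], [0.0, 0.1, 2.9], [0.0, 0.0, 2.9], [0.0, 0.1, 2.9], [0.0, 0.0, 2.9]]
O [[-0.007, -0.04, 0.0], [-0.01, -0.04, 0.0], [-0.011, -0.039, 0.0]]
A [[0.0, 0.1, 3.0], [0.0, 0.0, 2.9], [0.1, 0.1, 3.0]]
O [[-0.001, -0.044, 0.001], [-0.003, -0.044, 0.001], [-0.006, -0.044, 0.001], [-0.008, -0.043, 0.001], [-0.01, -0.043, 0.001]]
A [[0.0, 0.0, 2.9], [0.0, 0.0, 2.9], [0.0, 0.0, 2.9], [0.0, 0.0, 2.9], [0.0, 0.0, 2.8]]
O [[-0.012, -0.042, 0.002], [-0.014, -0.041, 0.001], [-0.017, -0.041, 0.002]]
A [[0.0, 0.0, 2.9], [0.0, 0.0, 2.8], [0.0, 0.0, 2.9]]
```

Call:
send_rows(
  fingers=[0,0,0,0,0],
  offset=[
    [0.003,-0.04,0.0],
    [0.001,-0.041,0.0],
    [-0.001,-0.041,0.0],
    [-0.003,-0.04,0.0],
    [-0.005,-0.04,0.0],
  ],
  rotation=[
    [0,0,2.9],
    [0,0,2.9],
    [0,0,2.9],
    [0,0,2.9],
    [0,0,2.9],
  ],
)

```text
clock: 8.15
tool_pos: [0.441, 0.1051, 0.1153]
ee_rot: [-180.0, 0.0, -162.2]
wrist_force: [0.5, 1.1, -1.6]
width: 0.0245
grasp_force: 40.2
```

Call:
send_rows(
  fingers=[0,0,0,0,0],
  offset=[
    [-0.007,-0.04,0.0],
    [-0.01,-0.04,0.0],
    [-0.011,-0.039,0.0],
    [-0.001,-0.044,0.001],
    [-0.003,-0.044,0.001],
  ],
  rotation=[
    [0,0,3],
    [0,0,2.9],
    [0,0,3],
    [0,0,2.9],
    [0,0,2.9],
  ],
)

```text
clock: 8.65
tool_pos: [0.514, -0.0896, 0.1131]
ee_rot: [-180.0, 0.0, -176.9]
wrist_force: [0.7, 0.9, -1.9]
width: 0.0245
grasp_force: 40.2
```

Call:
send_rows(
  fingers=[0,0,0,0,0],
  offset=[
    [-0.006,-0.044,0.001],
    [-0.008,-0.043,0.001],
    [-0.01,-0.043,0.001],
    [-0.012,-0.042,0.002],
    [-0.014,-0.041,0.001],
  ],
  rotation=[
    [0,0,2.9],
    [0,0,2.9],
    [0,0,2.8],
    [0,0,2.9],
    [0,0,2.8],
  ],
)

```text
clock: 9.15
tool_pos: [0.5542, -0.3052, 0.1069]
ee_rot: [180.0, -0.0, 168.7]
wrist_force: [0.8, 0.8, -1.1]
width: 0.0248
grasp_force: 40.2
```

Call:
send_rows(
  fingers=[0,0,0],
  offset=[
    [-0.017,-0.041,0.002],
    [0,0,0],
    [0,0,0],
  ],
  rotation=[
    [0,0,2.9],
    [0,0,0],
    [0,0,0],
  ],
)

```text
clock: 9.45
tool_pos: [0.5625, -0.3475, 0.1045]
ee_rot: [180.0, -0.0, 165.9]
wrist_force: [0.5, 0.9, -1.0]
width: 0.0248
grasp_force: 40.2
```

```bash
python3 -c "
from h import *
look('w4')"
```

```text
9.45 [ 0.5625 -0.3475  0.1045] [ 1.7997e+02 -5.0000e-02  1.6590e+02] [ 0.5  0.9 -1. ]
```

View pics/w4.png

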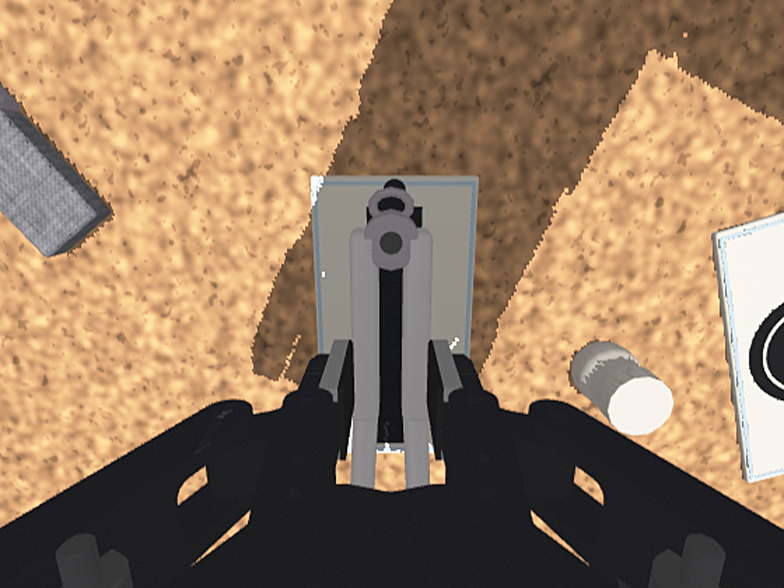

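The printed ring is at the near end (395,182), which matches the held ring. The tile's near edge runs (311,177)–(478,177).

```bash
python3 -c "
from h import *
p=wp('w4',[(311,177),(478,177)],.005);d=p[0]-p[1];e=np.array([-d[1],d[0],0]);e/=np.linalg.norm(e)
if e[0]<0:e=-e
t=p.mean(0)+.065*e
print(np.linalg.norm(d),np.degrees(np.arctan2(e[1],e[0])),'centre',p.mean(0)+.085*e,'target',t)
print('ring end',wp('w4',[(391,188)],.11))
plan([t[0],t[1],.012],166)"
```

```text
0.08801986790220276 -14.089939923215203 centre [ 0.58649966 -0.35105562  0.005     ] target [ 0.56710137 -0.34618673  0.005     ]
ring end [[ 0.50411725 -0.3325994   0.11      ]]
t 9.5 tcp [ 0.5626 -0.3465  0.1047] [ 1.80e+02 -1.00e-01  1.66e+02]
O [[-0.001, 0.0, 0.031], [-0.002, 0.001, 0.031], [-0.001, 0.0, 0.031]]
A [[0.0, 0.0, 0.0], [0.0, 0.0, 0.0], [0.0, -0.1, 0.0]]
```

Call:
send_rows(
  fingers=[0,0,0,0,0],
  offset=[
    [-0.003,0.001,0.035],
    [0,0,0.035],
    [0,0,0.015],
    [0,0,0.006],
    [0,0,0],
  ],
  rotation=[
    [0,0,0],
    [0,0,0],
    [0,0,0],
    [0,0,0],
    [0,0,0],
  ],
)

```text
clock: 10.0
tool_pos: [0.5665, -0.3463, 0.0145]
ee_rot: [180.0, -0.0, 166.0]
wrist_force: [0.1, 0.6, -0.1]
width: 0.0244
grasp_force: 40.2
```

Call:
send_rows(
  fingers=[0.6,0.6,0.6,0.6],
  offset=[
    [0,0,0],
    [0,0,0],
    [0,0,0],
    [0,0,0],
  ],
  rotation=[
    [0,0,0],
    [0,0,0],
    [0,0,0],
    [0,0,0],
  ],
)

```text
clock: 10.4
tool_pos: [0.5665, -0.3469, 0.015]
ee_rot: [-180.0, 0.1, 166.0]
wrist_force: [-0.9, 0.2, -0.7]
width: 0.0514
grasp_force: 0.0
```

Call:
send_rows(
  fingers=[1,1,1,1],
  offset=[
    [0,0,-0.03],
    [0,0,-0.04],
    [0,0,-0.04],
    [0,0,0],
  ],
  rotation=[
    [0,0,0],
    [0,0,0],
    [0,0,0],
    [0,0,0],
  ],
)

```text
clock: 10.8
tool_pos: [0.5681, -0.3481, 0.1301]
ee_rot: [-179.8, 0.5, 166.0]
wrist_force: [0.6, -0.4, -0.3]
width: 0.0852
grasp_force: 0.0
```

```bash
python3 -c "
from h import *
plan([.35,-.298,.12],166)"
```

```text
t 10.8 tcp [ 0.5681 -0.3481  0.1301] [-179.8    0.5  166. ]
O [[0.045, -0.001, 0.002], [0.045, -0.001, 0.002], [0.045, -0.001, 0.002], [0.044, -0.001, 0.002], [0.045, 0.0, 0.001]]
A [[0.0, 0.1, 0.0], [0.0, 0.1, 0.0], [-0.1, 0.1, 0.0], [0.0, 0.1, 0.0], [-0.1, 0.1, 0.0]]
```

Call:
send_rows(
  fingers=[1,1,1,1,1],
  offset=[
    [0.044,-0.001,0.001],
    [0.045,-0.001,0.001],
    [0.045,-0.001,0.001],
    [0.045,-0.001,0.001],
    [0.044,0,0],
  ],
  rotation=[
    [0,0,0],
    [0,0,0],
    [0,0,0],
    [0,0,0],
    [0,0,0],
  ],
)

```text
clock: 11.3
tool_pos: [0.3472, -0.2958, 0.1201]
ee_rot: [180.0, 0.0, 166.0]
wrist_force: [-0.5, -1.2, -0.4]
width: 0.0857
grasp_force: 0.0
```

Call:
send_rows(
  fingers=[1,1],
  offset=[
    [0,0,0],
    [0,0,0],
  ],
  rotation=[
    [0,0,0],
    [0,0,0],
  ],
)

```text
clock: 11.5
tool_pos: [0.3487, -0.2969, 0.1206]
ee_rot: [-180.0, 0.0, 165.9]
wrist_force: [1.1, -0.5, 0.1]
width: 0.0854
grasp_force: 0.0
```

```bash
python3 -c "
from h import *
look('w5')"
```

```text
11.5 [ 0.3487 -0.2969  0.1206] [-1.7998e+02  4.0000e-02  1.6590e+02] [ 1.1 -0.5  0.1]
```

View pics/w5.png

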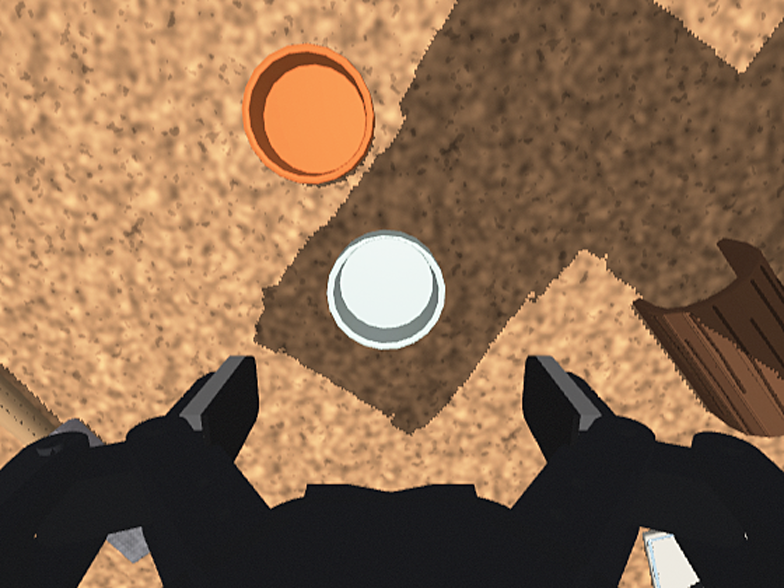

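The dish rim runs from (328,290) to (445,290) and from (386,231) to (386,350), so it is centred at about (386,291).

```bash
python3 -c "
from h import *
p=wp('w5',[(386,291),(328,290),(445,290)],.028);print(p,np.linalg.norm(p[1]-p[2]))
plan([p[0][0],p[0][1],.005],166)
plan([.658,-.116,.10],170,start=([p[0][0],p[0][1],.10],166))"
```

```text
[[ 0.34788816 -0.29901478  0.028     ]
 [ 0.33960466 -0.3296896   0.028     ]
 [ 0.35520087 -0.26752796  0.028     ]] 0.06408830546789447
t 11.55 tcp [ 0.3494 -0.2972  0.1205] [-1.800e+02  1.000e-01  1.659e+02]
O [[0.0, -0.001, 0.038], [0.001, -0.001, 0.039], [0.0, 0.0, 0.038]]
A [[0.0, 0.0, 0.0], [0.0, 0.0, 0.0], [0.0, 0.1, -0.1]]
O [[-0.032, 0.032, 0.0], [-0.032, 0.031, 0.0], [-0.033, 0.031, 0.0], [-0.033, 0.031, 0.0], [-0.033, 0.03, 0.0]]
A [[0.0, 0.0, -0.5], [0.0, 0.0, -0.5], [0.0, 0.0, -0.5], [0.0, 0.0, -0.5], [0.0, 0.0, -0.5]]
O [[-0.033, 0.03, 0.0], [-0.034, 0.03, 0.0], [-0.034, 0.03, 0.0]]
A [[0.0, 0.0, -0.5], [0.0, 0.0, -0.5], [0.0, 0.0, -0.5]]
```

Call:
send_rows(
  fingers=[1,1,1,1,1],
  offset=[
    [0.001,-0.002,0.04],
    [0,0,0.035],
    [0,0,0.025],
    [0,0,0.014],
    [0,0,0],
  ],
  rotation=[
    [0,0,0],
    [0,0,0],
    [0,0,0],
    [0,0,0],
    [0,0,0],
  ],
)

```text
clock: 12.05
tool_pos: [0.3479, -0.298, 0.0043]
ee_rot: [179.9, -0.1, 166.0]
wrist_force: [0.1, -0.2, -0.2]
width: 0.0857
grasp_force: 0.0
```

Call:
send_rows(
  fingers=[0.6,0.6,0.6,0.6,0.6],
  offset=[
    [0,0,0],
    [0,0,0],
    [0,0,0],
    [0,0,0],
    [0,0,0],
  ],
  rotation=[
    [0,0,0],
    [0,0,0],
    [0,0,0],
    [0,0,0],
    [0,0,0],
  ],
)

```text
clock: 12.55
tool_pos: [0.3482, -0.2987, 0.0073]
ee_rot: [-179.9, 0.1, 166.0]
wrist_force: [2.8, 3.5, 7.8]
width: 0.0651
grasp_force: 44.6
```

Call:
send_rows(
  fingers=[0.5,0.5,0.5,0.5,0.5],
  offset=[
    [0,0,-0.015],
    [0,0,-0.025],
    [0,0,-0.03],
    [0,0,-0.03],
    [0,0,0],
  ],
  rotation=[
    [0,0,0],
    [0,0,0],
    [0,0,0],
    [0,0,0],
    [0,0,0],
  ],
)

```text
clock: 13.05
tool_pos: [0.3486, -0.2993, 0.1097]
ee_rot: [-179.8, 0.3, 166.0]
wrist_force: [0.3, -0.4, -1.9]
width: 0.065
grasp_force: 44.9
```

Call:
send_rows(
  fingers=[0.5,0.5,0.5,0.5,0.5],
  offset=[
    [-0.032,0.032,0],
    [-0.032,0.031,0],
    [-0.033,0.031,0],
    [-0.033,0.031,0],
    [-0.033,0.03,0],
  ],
  rotation=[
    [0,0,-0.5],
    [0,0,-0.5],
    [0,0,-0.5],
    [0,0,-0.5],
    [0,0,-0.5],
  ],
)

```text
clock: 13.55
tool_pos: [0.5427, -0.1826, 0.1059]
ee_rot: [180.0, -0.0, 168.5]
wrist_force: [-0.2, -1.0, -1.1]
width: 0.0651
grasp_force: 44.9
```

Call:
send_rows(
  fingers=[0.5,0.5,0.5,0.5,0.5],
  offset=[
    [-0.033,0.03,0],
    [-0.034,0.03,0],
    [-0.034,0.03,0],
    [0,0,0],
    [0,0,0],
  ],
  rotation=[
    [0,0,-0.5],
    [0,0,-0.5],
    [0,0,-0.5],
    [0,0,0],
    [0,0,0],
  ],
)

```text
clock: 14.05
tool_pos: [0.6575, -0.1141, 0.1051]
ee_rot: [180.0, -0.1, 170.1]
wrist_force: [-0.6, -0.2, -1.1]
width: 0.0649
grasp_force: 44.9
```

```bash
python3 -c "
from h import *
look('w6')"
```

```text
14.05 [ 0.6575 -0.1141  0.1051] [ 1.7999e+02 -8.0000e-02  1.7006e+02] [-0.6 -0.2 -1.1]
```

View pics/w6.png

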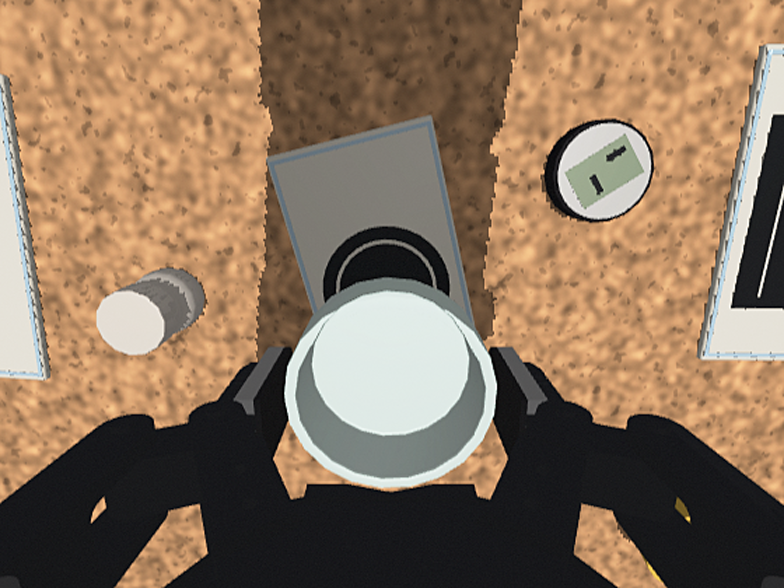

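The dish tile's near corners are at (268,160) and (431,117). The held dish's rim is centred at about (391,383).

```bash
python3 -c "
from h import *
p=wp('w6',[(268,160),(431,117)],.005);d=p[0]-p[1];e=np.array([-d[1],d[0],0]);e/=np.linalg.norm(e)
if e[0]<0:e=-e
t=p.mean(0)+.085*e
print(np.linalg.norm(d),np.degrees(np.arctan2(e[1],e[0])),'centre',t,'disc near edge',wp('w6',[(386,227)],.005),'expected',t-np.array([.036,0,0]))
print('dish',wp('w6',[(391,383)],.126))
plan([t[0],t[1],.013],170)"
```

```text
0.08739401651159294 4.0633605044953685 centre [ 0.65963118 -0.11550575  0.005     ] disc near edge [[ 0.62310721 -0.11040768  0.005     ]] expected [ 0.62363118 -0.11550575  0.005     ]
dish [[ 0.65367991 -0.11327064  0.126     ]]
t 14.1 tcp [ 0.6569 -0.1149  0.1054] [ 1.8e+02 -1.0e-01  1.7e+02]
O [[-0.001, 0.0, 0.031], [-0.001, 0.0, 0.031], [-0.001, 0.0, 0.03]]
A [[0.0, 0.0, 0.0], [0.0, 0.0, 0.0], [0.0, -0.1, 0.0]]
```

Call:
send_rows(
  fingers=[0.5,0.5,0.5,0.5,0.5],
  offset=[
    [-0.003,0,0.035],
    [0,0,0.03],
    [0,0,0.015],
    [0,0,0.008],
    [0,0,0.004],
  ],
  rotation=[
    [0,0,0],
    [0,0,0],
    [0,0,0],
    [0,0,0],
    [0,0,0],
  ],
)

```text
clock: 14.6
tool_pos: [0.6604, -0.116, 0.0143]
ee_rot: [180.0, -0.0, 169.9]
wrist_force: [0.1, 0.6, -0.5]
width: 0.065
grasp_force: 44.9
```

Call:
send_rows(
  fingers=[0.5,0.5],
  offset=[
    [0,0,0],
    [0,0,0],
  ],
  rotation=[
    [0,0,0],
    [0,0,0],
  ],
)

```text
clock: 14.8
tool_pos: [0.6611, -0.1157, 0.0154]
ee_rot: [-180.0, 0.1, 170.0]
wrist_force: [-0.1, 0.2, -0.6]
width: 0.0648
grasp_force: 44.9
```

Call:
send_rows(
  fingers=[0.5,0.5,0.5,0.5],
  offset=[
    [0,0,0.001],
    [0,0,0.001],
    [0,0,0.001],
    [0,0,0],
  ],
  rotation=[
    [0,0,0],
    [0,0,0],
    [0,0,0],
    [0,0,0],
  ],
)

```text
clock: 15.2
tool_pos: [0.6609, -0.1155, 0.0124]
ee_rot: [-180.0, 0.1, 170.0]
wrist_force: [-2.8, 0.5, 7.8]
width: 0.065
grasp_force: 45.7
```

Call:
send_rows(
  fingers=[0.8,0.85,0.9,0.95,1],
  offset=[
    [0,0,0],
    [0,0,0],
    [0,0,0],
    [0,0,0],
    [0,0,0],
  ],
  rotation=[
    [0,0,0],
    [0,0,0],
    [0,0,0],
    [0,0,0],
    [0,0,0],
  ],
)

```text
clock: 15.7
tool_pos: [0.6606, -0.1155, 0.0112]
ee_rot: [180.0, -0.0, 170.0]
wrist_force: [-0.1, 1.3, 0.0]
width: 0.0855
grasp_force: 0.0
```

Call:
send_rows(
  fingers=[1,1,1,1,1],
  offset=[
    [0,0,-0.02],
    [0,0,-0.03],
    [0,0,-0.03],
    [0,0,-0.03],
    [0,0,0],
  ],
  rotation=[
    [0,0,0],
    [0,0,0],
    [0,0,0],
    [0,0,0],
    [0,0,0],
  ],
)

```text
clock: 16.2
tool_pos: [0.6622, -0.1159, 0.1255]
ee_rot: [-180.0, 0.4, 170.0]
wrist_force: [-0.4, -0.7, 0.2]
width: 0.0853
grasp_force: 0.0
```

```bash
python3 -c "
from h import *
plan([.43,-.105,.12],205.7)"
```

```text
t 16.2 tcp [ 0.6622 -0.1159  0.1255] [-180.     0.4  170. ]
O [[0.038, -0.005, 0.001], [0.039, -0.001, 0.001], [0.039, 0.003, 0.001], [0.038, 0.007, 0.001], [0.037, 0.011, 0.0]]
A [[0.0, 0.1, -6.0], [0.0, 0.0, -5.9], [0.0, 0.1, -6.0], [0.0, 0.0, -5.9], [-0.1, 0.1, -6.0]]
O [[0.036, 0.015, 0.001]]
A [[0.0, 0.0, -5.9]]
```

Call:
send_rows(
  fingers=[1,1,1,1,1],
  offset=[
    [0.038,-0.005,0],
    [0.039,-0.001,0],
    [0.039,0.003,0],
    [0.038,0.007,0],
    [0.037,0.011,0],
  ],
  rotation=[
    [0,0,-6],
    [0,0,-6],
    [0,0,-6],
    [0,0,-6],
    [0,0,-6],
  ],
)

```text
clock: 16.7
tool_pos: [0.4652, -0.1067, 0.1208]
ee_rot: [180.0, -0.0, -159.8]
wrist_force: [-0.1, -0.5, 0.0]
width: 0.0854
grasp_force: 0.0
```

Call:
send_rows(
  fingers=[1,1,1],
  offset=[
    [0.036,0.015,0],
    [0,0,0],
    [0,0,0],
  ],
  rotation=[
    [0,0,-5.7],
    [0,0,0],
    [0,0,0],
  ],
)

```text
clock: 17.0
tool_pos: [0.4281, -0.1054, 0.1213]
ee_rot: [-180.0, 0.0, -154.4]
wrist_force: [0.5, -0.2, 1.1]
width: 0.0853
grasp_force: 0.0
```

```bash
python3 -c "
from h import *
look('w7')"
```

```text
17.0 [ 0.4281 -0.1054  0.1213] [-1.7999e+02  2.0000e-02 -1.5440e+02] [ 0.5 -0.2  1.1]
```

View pics/w7.png

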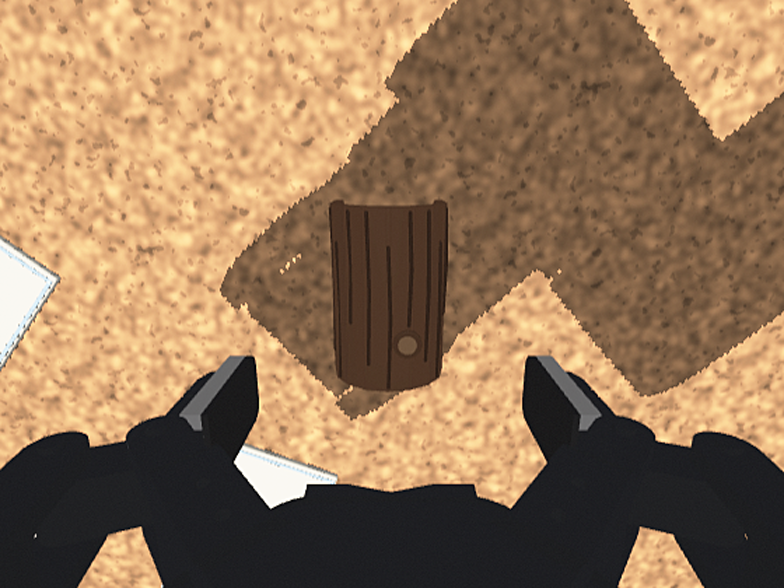

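The log is square to the tool. Its arch-top ends are at (388,206) and (388,389).

```bash
python3 -c "
from h import *
pose('w7',(388,389),(388,206),.046,.046,.5)
p=wp('w7',[(330,203),(447,203)],.022);print(np.linalg.norm(p[0]-p[1]))
plan([.43,-.1055,.005],205.7)
plan([.658,.119,.11],169.4,start=([.43,-.1055,.11],205.6))"
```

```text
w7 [ 0.4295 -0.106   0.046 ] len 0.0977 yaw 25.5
0.06255011206670169
t 17.05 tcp [ 0.4289 -0.1055  0.1213] [-180.     0.  -154.4]
O [[0.0, 0.0, 0.039], [0.0, 0.0, 0.039], [-0.001, 0.0, 0.038]]
A [[0.0, 0.0, 0.0], [0.0, 0.0, 0.0], [0.0, 0.0, -0.1]]
O [[-0.043, 0.015, 0.0], [-0.042, 0.019, 0.0], [-0.04, 0.022, 0.0], [-0.038, 0.026, 0.0], [-0.035, 0.029, 0.0]]
A [[0.0, 0.0, 5.2], [0.0, 0.0, 5.2], [0.0, 0.0, 5.2], [0.0, 0.0, 5.2], [0.0, 0.0, 5.1]]
O [[-0.032, 0.032, 0.0], [-0.029, 0.035, 0.0]]
A [[0.0, 0.0, 5.2], [0.0, 0.0, 5.1]]
```

Call:
send_rows(
  fingers=[1,1,1,1,1],
  offset=[
    [0,0,0.04],
    [0,0,0.035],
    [0,0,0.025],
    [0,0,0.014],
    [0,0,0],
  ],
  rotation=[
    [0,0,0],
    [0,0,0],
    [0,0,0],
    [0,0,0],
    [0,0,0],
  ],
)

```text
clock: 17.55
tool_pos: [0.4283, -0.105, 0.0052]
ee_rot: [179.9, -0.1, -154.3]
wrist_force: [-0.2, 0.4, -0.2]
width: 0.0854
grasp_force: 0.0
```

Call:
send_rows(
  fingers=[0.6,0.6,0.6,0.6,0.6],
  offset=[
    [0,0,0],
    [0,0,0],
    [0,0,0],
    [0,0,0],
    [0,0,0],
  ],
  rotation=[
    [0,0,0],
    [0,0,0],
    [0,0,0],
    [0,0,0],
    [0,0,0],
  ],
)

```text
clock: 18.05
tool_pos: [0.4289, -0.1054, 0.0082]
ee_rot: [-179.9, 0.1, -154.3]
wrist_force: [1.5, 1.3, 8.7]
width: 0.0628
grasp_force: 45.0
```

Call:
send_rows(
  fingers=[0.5,0.5,0.5,0.5,0.5],
  offset=[
    [0,0,-0.015],
    [0,0,-0.025],
    [0,0,-0.03],
    [0,0,-0.035],
    [0,0,0],
  ],
  rotation=[
    [0,0,0],
    [0,0,0],
    [0,0,0],
    [0,0,0],
    [0,0,0],
  ],
)

```text
clock: 18.55
tool_pos: [0.4295, -0.1057, 0.1158]
ee_rot: [-179.7, 0.3, -154.3]
wrist_force: [-0.1, -1.3, -3.2]
width: 0.0624
grasp_force: 45.4
```

Gripped, with the weight showing in the force reading. Now to the log tile.

Call:
send_rows(
  fingers=[0.5,0.5,0.5,0.5,0.5],
  offset=[
    [-0.043,0.015,0],
    [-0.042,0.019,0],
    [-0.04,0.022,0],
    [-0.038,0.026,0],
    [-0.035,0.029,0],
  ],
  rotation=[
    [0,0,5.2],
    [0,0,5.2],
    [0,0,5.2],
    [0,0,5.2],
    [0,0,5.2],
  ],
)

```text
clock: 19.05
tool_pos: [0.592, 0.0569, 0.1115]
ee_rot: [180.0, -0.0, 179.5]
wrist_force: [0.0, -1.2, -2.9]
width: 0.0627
grasp_force: 45.4
```

Call:
send_rows(
  fingers=[0.5,0.5,0.5,0.5,0.5],
  offset=[
    [-0.032,0.032,0],
    [-0.029,0.035,0],
    [0,0,0],
    [0,0,0],
    [0,0,0],
  ],
  rotation=[
    [0,0,5.2],
    [0,0,5.2],
    [0,0,0],
    [0,0,0],
    [0,0,0],
  ],
)

```text
clock: 19.55
tool_pos: [0.6547, 0.1186, 0.1115]
ee_rot: [-180.0, -0.1, 169.3]
wrist_force: [1.1, 0.1, -2.2]
width: 0.0627
grasp_force: 45.4
```

```bash
python3 -c "
from h import *
look('w8')"
```

```text
19.55 [0.6547 0.1186 0.1115] [-1.7997e+02 -1.0000e-01  1.6929e+02] [ 1.1  0.1 -2.2]
```

View pics/w8.png

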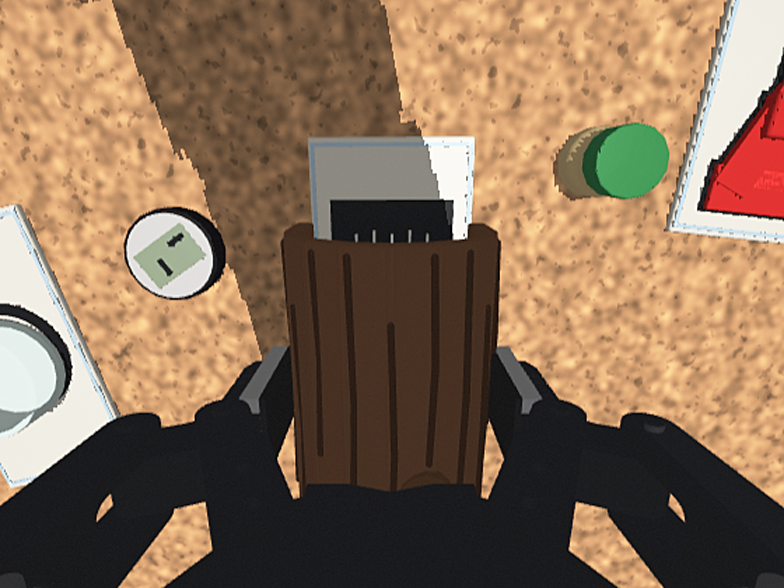

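The log tile's near edge runs (309,138)–(474,138), and the held log's near arch top is at (391,241). The placed dish and scraper look well seated.

```bash
python3 -c "
from h import *
p=wp('w8',[(309,138),(474,138)],.005);d=p[0]-p[1];e=np.array([-d[1],d[0],0]);e/=np.linalg.norm(e)
if e[0]<0:e=-e
t=p.mean(0)+.085*e
print(np.linalg.norm(d),np.degrees(np.arctan2(e[1],e[0])),'centre',t)
print('log centre',wp('w8',[(391,241)],.149)+.05*e)
plan([t[0],t[1],.013],169.4)"
```

```text
0.0875398149223751 -10.695310610742665 centre [0.65883655 0.11852777 0.005     ]
log centre [[0.65513961 0.11870611 0.149     ]]
t 19.6 tcp [0.6548 0.1184 0.1119] [-1.800e+02 -1.000e-01  1.693e+02]
O [[-0.001, 0.0, 0.033], [-0.002, 0.0, 0.033], [-0.001, 0.001, 0.033]]
A [[0.0, 0.0, 0.0], [0.0, 0.0, -0.1], [0.0, -0.1, 0.0]]
```

Call:
send_rows(
  fingers=[0.5,0.5,0.5,0.5,0.5],
  offset=[
    [-0.003,0,0.035],
    [0,0,0.03],
    [0,0,0.016],
    [0,0,0.009],
    [0,0,0.004],
  ],
  rotation=[
    [0,0,0],
    [0,0,0],
    [0,0,0],
    [0,0,0],
    [0,0,0],
  ],
)

```text
clock: 20.1
tool_pos: [0.6585, 0.1182, 0.0181]
ee_rot: [180.0, -0.0, 169.3]
wrist_force: [-0.4, -1.4, -1.4]
width: 0.0625
grasp_force: 45.4
```

Call:
send_rows(
  fingers=[0.5,0.5,0.5,0.5],
  offset=[
    [0,0,0.001],
    [0,0,0.001],
    [0,0,0.001],
    [0,0,0],
  ],
  rotation=[
    [0,0,0],
    [0,0,0],
    [0,0,0],
    [0,0,0],
  ],
)

```text
clock: 20.5
tool_pos: [0.6587, 0.1187, 0.0158]
ee_rot: [180.0, 0.0, 169.3]
wrist_force: [0.5, -0.0, -1.4]
width: 0.0626
grasp_force: 45.4
```

Call:
send_rows(
  fingers=[0.5,0.5,0.5,0.5,0.5],
  offset=[
    [0,0,0.001],
    [0,0,0.001],
    [0,0,0.001],
    [0,0,0],
    [0,0,0],
  ],
  rotation=[
    [0,0,0],
    [0,0,0],
    [0,0,0],
    [0,0,0],
    [0,0,0],
  ],
)

```text
clock: 21.0
tool_pos: [0.6586, 0.1187, 0.0133]
ee_rot: [180.0, 0.0, 169.3]
wrist_force: [-3.2, 0.1, 8.2]
width: 0.0624
grasp_force: 46.4
```

Contact. I'll open, retreat upward and back off, then check from above.

Call:
send_rows(
  fingers=[0.8,0.85,0.9,0.95,1],
  offset=[
    [0,0,0],
    [0,0,0],
    [0,0,0],
    [0,0,0],
    [0,0,0],
  ],
  rotation=[
    [0,0,0],
    [0,0,0],
    [0,0,0],
    [0,0,0],
    [0,0,0],
  ],
)

```text
clock: 21.5
tool_pos: [0.6585, 0.1186, 0.0122]
ee_rot: [180.0, -0.0, 169.3]
wrist_force: [0.9, 0.1, -0.2]
width: 0.0853
grasp_force: 0.0
```

Call:
send_rows(
  fingers=[1,1,1,1,1],
  offset=[
    [0,0,-0.02],
    [0,0,-0.03],
    [0,0,-0.04],
    [0,0,-0.045],
    [0,0,-0.045],
  ],
  rotation=[
    [0,0,0],
    [0,0,0],
    [0,0,0],
    [0,0,0],
    [0,0,0],
  ],
)

```text
clock: 22.0
tool_pos: [0.6582, 0.1186, 0.1939]
ee_rot: [-180.0, -0.0, 169.3]
wrist_force: [0.5, 0.2, 0.1]
width: 0.0854
grasp_force: 0.0
```

Call:
send_rows(
  fingers=[1,1,1,1,1],
  offset=[
    [0.045,0,-0.01],
    [0.045,0,-0.01],
    [0.045,0,0],
    [0.045,0,0],
    [0,0,0],
  ],
  rotation=[
    [0,0,0],
    [0,0,0],
    [0,0,0],
    [0,0,0],
    [0,0,0],
  ],
)

```text
clock: 22.5
tool_pos: [0.477, 0.1528, 0.2127]
ee_rot: [-180.0, -0.1, 169.4]
wrist_force: [0.3, -0.0, -0.6]
width: 0.0855
grasp_force: 0.0
```

```bash
python3 -c "
from h import *
im=eyes.capture('top')[:,:,::-1];print(r.get_state()['clock'])
cv2.imwrite('pics/top1.png',cv2.resize(im[105:280,70:385],(788,438),interpolation=cv2.INTER_CUBIC))"
```

```text
22.55
```

View pics/top1.png

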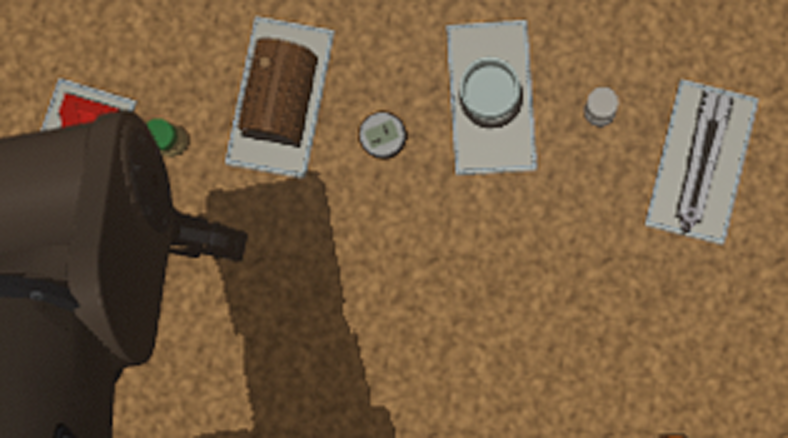

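The log, dish and tongs cover their outlines in the top view (258–490,90 and 700,160). The scraper's blade sits on its print, and both tubs are where they were. Handing in.

```bash
python3 -c "
from cell import ticket
print(ticket.finish_job())"
```

```text
the job is handed in; nothing more can be done
None
```

I put the scraper, tongs, half-log and dish on their own tiles with blade and jaws the right way round, left both tubs in place, and handed the job in at about 22.6 s; no verdict came back, and the scraper's handle was hidden in the final top view.

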